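Clamp the re-glued counting die at the preschool counting station

TASK

The hollow wooden counting die on the ledge has just been re-glued and waits between the jaws of a one-hand bar clamp, but a stray red bead stands in the way: put the bead into the aluminium measuring cup and let go of it. Then pump the clamp's orange trigger, squeezing it against the handle and letting it spring back as often as needed, until the soft jaws hold the die from both sides, firmly but without crushing it. Finish while still holding the trigger squeezed so that the die stays clamped on the ledge, and leave the other things where they stand.

Things in the scene. Friction and masses are not known exactly. Their poses are not given: they have to be found in the camera images.
- clamp: One-hand bar clamp lying flat on its side, loose on the ledge, 0.69 kg, 37 mm high. The pose is that of its steel bar (240 x 19 x 6 mm, along y, 15 to 21 mm up) with the charcoal fixed jaw at the +y end. Origin: under the middle of the bar, on the ledge. x points from the bar into the throat (both jaws reach to x = 84 mm); handle and trigger are on the -x side; z is up.
- fixed_face (a point): Centre of the face of the fixed jaw's orange pad (46 mm wide along x, 30 mm high), at (57, 90, 18) mm in the clamp's frame. The face looks along the clamp's -y.
- jaw_face (a point): Centre of the face of the moving jaw's orange soft pad (46 mm wide along x, 30 mm high) when not compressed; fixed to the sliding body. The face looks along the clamp's +y, at the fixed jaw.
- grip (a point): Grip point on the sliding body, midway between the flat back of the charcoal handle (y = -34 mm here, 90 mm long in x, 30 mm high) and the front of the orange trigger's round finger boss (y = +34 mm at rest, +8 mm fully squeezed; 18 mm diameter, 24 mm high), 18.5 mm above the ledge, 51 mm from the bar's middle on the -x side, 38 mm behind jaw_face. Axes as the clamp: fingers close along y.
- carriage (a joint): Travel of the sliding body (moving jaw, handle, trigger) along the bar to the fixed jaw, m: 0 fully open, 0.090 at most. A brake holds it with 14 N either way. A full squeeze of the trigger moves it about 8 mm; it stays when the trigger springs back. The clamp is loose: bar and fixed jaw are drawn towards a hand that stays where it is.
- trigger (a joint): Trigger angle, rad: 0 at rest (sprung out), 0.36 fully squeezed. The pivot is 71 mm from the finger boss; it springs back with 5 to 7 N at the boss. Once the ratchet has caught, the jaw moves about 0.4 mm per mm of squeeze. The ratchet catches afresh every 8 mm of jaw travel, so squeeze fully and let out fully each time (fingers 71 mm apart or more).
- jaw_pad (a joint): Compression of the moving jaw's soft pad, m: 0 free, 0.006 pressed solid. It pushes with 5 N per mm: 10 N at 0.002, 30 N at 0.006. A finger grip of 20 to 25 N gives some 15 to 20 N at the die (the fingers then stop part of the way through a squeeze), 45 N some 40 N, 70 N some 80 N.
- die: The hollow plywood counting die to be clamped: a 44 mm beech-coloured cube with dark pips and a pale glue line across its middle, 70 g, loose on the ledge between the pads, a few mm from the fixed pad. Origin: centre of its underside; its y is roughly along the clamp's bar. It is crushed at 70 N.
- bead: Red wooden drum bead, 24 mm diameter, 22 mm high, 14 g, standing on end in the throat clear of the bar (centre at x = 50 to 56 mm in the clamp's frame) between the moving jaw and the die, 1 to 7 mm from the die, 6 mm or more from the moving pad. Origin: centre of its underside; z is its axis.
- bead_center (a point): Centre of the red bead, 11 mm above its underside.
- cup: Aluminium measuring cup, 82 mm diameter at the rim and 68 mm at the foot, 50 mm high, 2 mm wall, inside 78 mm wide at the rim; 160 g. It stands on the cork coaster. Origin: centre of its underside. A flat handle 16 mm wide sticks out at the rim along its +x to 124 mm from the centre.
- cup_in (a point): Centre of the cup's inner floor, 3 mm above its underside.
- coaster: Round cork coaster under the cup, 100 mm diameter, 6 mm thick. Origin: centre of its underside.
- ring_stack: Stack of white plastic rings on a beech stand, 92 mm diameter, 99 mm high, loose. Bystander. Origin: centre of its underside.
Mind the look-alikes: they are no part of the job. What is shaped like the die but turquoise is not meant.

How it is judged:
By the outcome, as a careful person would: the job done as asked, in the order asked, and still so for the second after the job is handed in, while the arm keeps its last pose, push and grip.
It also fails if it takes over 51 s, if anything falls off the work surface, if the arm or the gripper's body presses on something with over 40 N, if the wrist force passes 120 N, or if a joint passes its speed limit or range.

ROBOT

A 7-joint arm with a two-finger parallel gripper is mounted at the origin on the work surface. World frame = base frame: x ahead of the robot, y to its left, z up, the work surface at z = 0. Lengths are in m, angles in rad, forces in N, time in s.
With the tool pointing down it reaches from about 0.35 to 0.9 m from the base axis. Payload 19.9 kg.
Tool frame: the origin (TCP) lies midway between the tips of the shut fingers; the grasp point (between the pads) lies 19 mm behind it; z points along the fingers, y is the line along which they close (so a half turn about z gives the same grasp; the last joint's range is limited). The gripper opens to 85 mm and grips with 20 to 120 N. Pads are 22 mm wide; open, the fingers measure 114 mm over their backs; the gripper's body (76 mm by 85 mm) begins 54 mm behind the grasp point. The pads swing forward as they close: fully open they stand 13 mm farther back than shut.
Start: joints at [1.306, 0.417, -0.01, 1.614, 0.005, 1.111, -0.053], TCP at [0.139, -0.609, 0.231] pointing down, gripper open.
Joint ranges: [-2.81, 2.81], [-0.39, 2.02], [-1.27, 1.25], [0.06, 2.57], [-1.19, 4.33], [0.19, 2], [-2.82, 2.82]. Speed limits (rad/s): [1.89, 1.89, 2.39, 2.39, 3.01, 3.01, 3.01].

INTERFACE

Orientations are given as [roll, pitch, yaw] about the fixed x, y, z axes, in that order (R = Rz(yaw) Ry(pitch) Rx(roll)).
In Python, from station import robot gives the robot as it stands.
- The arm moves only by the tool step_arm, never from a script. Its argument "motion" is a list of rows, each a list of 3 entries, a list of its own where there are three numbers: the opening, from 0 (shut) to 1 (fully open), then the shift along the tool's x, y, z as a fraction of full scale, then the turn about the tool's z as a fraction of full scale. A call has 1 to 10 rows; each row is the pose to reach, as a shift and turn from the pose commanded when the call began, along the tool's axes at that moment; what a row does not reach only later rows make up. Full scale, the value 1, is 12 cm for a shift and 120 degrees for a turn. A row lasts 1/10 s, in which the tool goes at most 50 mm and 8.59 degrees, less where a joint would pass 70% of its speed; a pose out of reach is approached as far as the arm can. A call with a number of a shift or a turn outside -1 to 1 is refused whole. A call with a gripper value outside its range is refused whole. The fingers move at their own pace and stop on an object; the grip force is fixed at half the most. Time passes only in rows, so rows that repeat a pose let the fingers close. It gives the time, the measured TCP pose, the force, the opening and the grip force at its end, in the units of the state.
- robot.observe(): the state, without advancing time (a new reading comes with each control period).
- robot.capture(name): name is "scene" or "side" or "wrist"; returns the picture (480x640x3 uint8, red, green, blue); there is no depth.
- robot.camera_params(name): a dict with "intrinsics" (3x3 intrinsics, pixels), "pose" (4x4, takes a point from camera to world coordinates). Camera axes: x right, y up, looking along -z (the intrinsics and any distortion apply to the point x, -y, -z); pixel columns grow to the right and rows downward; lengths in m; the calibration is good to about 2 mm. A picture is of the moment at which its call begins: read the wrist's pose just before it. camera_params takes no time and is no camera call; for the wrist camera it gives the pose at the moment of the call.
- robot.close_job(): hands the job in; it is judged then, once.
Trained networks look in the newest picture that a camera, given by its name, has taken for a name from the list of things; names that differ only in an ending like _2 or _b are one class to them, and where a whole thing is asked for, a point or a joint stands for the part that bears it (a point fixed in the world has none). Each returns a list of dicts, best first, with "conf" (0 to 1); they miss things now and then, are a little off and sometimes report something else, mostly with a low value. They report only what shows in the picture. A call takes as long as a camera call. They do not tell look-alikes from the thing itself.
- robot.look_for(camera, target): "position" ([x, y, z] in m, in world coordinates, good to about 4 mm: the middle of the surface that is visible of it).
- robot.masks_of(camera, target): "pixels" (480x640 bool, what is visible of it).
- robot.pinpoint(camera, target): "position" ([x, y, z] in m, in world coordinates, good to about 4 mm: a listed point, or the origin of a listed thing).
The state is a dict: "t": time; "qpos": joint angles; "qd": joint speeds; "tau": joint torques, N m; "eef_pos": TCP position; "eef_rot": TCP orientation; "ft_force": force on the tool from outside, world axes, zero at the start; "ft_torque": the same for the moment, N m; "grip_width": opening from 0.0 (shut) to 1.0 (fully open); "grasp_force": force on a finger pad.
Only numpy, scipy, OpenCV 4.12 (cv2) and the standard library are available. Lean on these libraries where they do the work, as an engineer would, in place of code of your own. Each camera call takes 0.05 s, during which the arm holds its last target. There are 200 camera calls.

## Working session

There is one attempt and no reset: what is moved stays moved. The work goes in short steps, Python scripts to look and compute and a tool call to move; the robot and the scene stay as the last step left them, time stands still between calls to the robot, and variables do not carry over. Pictures are saved under pics/ and viewed, at most 10 in all, crops included, and the job is handed in when it is done.

Besides the shell and the picture viewer there is one more tool, called after "Request:" in YAML: its name, and indented under it one key for each argument. step_arm: Moves the arm, as the interface text tells. Shift numbers are shares of 12 cm and turn numbers shares of 120 degrees, none past 1 either way. Its arguments: {"type":"object","properties":{"motion":{"type":"array"}},"required":["motion"]}

```bash
mkdir -p pics
cat > h.py <<'E'
from station import robot
import numpy as np, cv2
def save(c,n):
    im=robot.capture(c); cv2.imwrite(f'pics/{n}.png',im[:,:,::-1]); return im
def proj(c,p):
    P=robot.camera_params(c); K=np.array(P['intrinsics']); T=np.linalg.inv(np.array(P['pose']))
    q=T[:3,:3]@np.array(p)+T[:3,3]; u=K@np.array([q[0],-q[1],-q[2]]); return (u[:2]/u[2]).round(0)
def ray(c,uv,z):
    P=robot.camera_params(c); K=np.array(P['intrinsics']); T=np.array(P['pose'])
    d=np.linalg.inv(K)@np.array([uv[0],uv[1],1]); d=T[:3,:3]@np.array([d[0],-d[1],-d[2]]); o=T[:3,3]
    return o+d*(z-o[2])/d[2]
E
python3 - <<'E'
from h import *
a=save('scene','s0'); b=save('side','d0'); 
cv2.imwrite('pics/both.png',cv2.resize(np.vstack([a,b]),None,fx=.625,fy=.625)[:,:,::-1])
s=robot.observe(); print(s['eef_pos'],s['eef_rot'],s['ft_force'],s['t'])
for c in ['scene','side']:
  for n in ['clamp','fixed_face','jaw_face','grip','die','bead_center','cup','ring_stack']:
    print(c,n,[(np.round(r['position'],4),round(r['conf'],2),proj(c,r['position'])) for r in robot.pinpoint(c,n)][:3])
E
```

```text
[ 0.13867306 -0.60910096  0.23072783] [-3.14050287e+00  3.67640751e-05  2.23862043e-01] [0.94957275 0.1767672  0.74217549] 0.1
scene clamp [(array([ 0.5393, -0.0035, -0.0039]), 0.85, array([319., 263.])), (array([0.4798, 0.3519, 0.0027]), 0.23, array([458., 203.]))]
scene fixed_face [(array([0.5832, 0.0968, 0.0155]), 0.72, array([376., 256.]))]
scene jaw_face [(array([0.5924, 0.0101, 0.0153]), 0.82, array([336., 271.]))]
scene grip [(array([ 0.4953, -0.0464,  0.0199]), 0.74, array([290., 246.]))]
scene die [(array([ 6.871e-01,  2.253e-01, -6.000e-04]), 0.98, array([463., 278.])), (array([4.27e-01, 6.37e-02, 4.00e-04]), 0.85, array([329., 221.])), (array([0.5851, 0.071 , 0.0028]), 0.76, array([364., 265.]))]
scene bead_center [(array([0.591 , 0.0336, 0.0065]), 0.57, array([347., 270.]))]
scene cup [(array([0.478 , 0.3572, 0.0023]), 0.59, array([459., 202.])), (array([ 5.413e-01, -5.000e-04,  5.000e-04]), 0.39, array([321., 262.])), (array([ 0.4792,  0.3531, -0.0005]), 0.25, array([458., 204.]))]
scene ring_stack [(array([ 4.914e-01, -3.472e-01,  2.000e-04]), 0.63, array([132., 295.]))
[... 167 characters left out ...]
1, 0.0943, 0.0246]), 0.88, array([285., 282.])), (array([0.5871, 0.0299, 0.0146]), 0.22, array([296., 260.]))]
side jaw_face []
side grip [(array([ 0.4989, -0.0436,  0.0212]), 0.75, array([351., 246.]))]
side die [(array([ 0.5849,  0.0648, -0.0041]), 0.94, array([290., 280.])), (array([0.6809, 0.227 , 0.0014]), 0.89, array([202., 325.])), (array([0.5861, 0.2001, 0.001 ]), 0.88, array([257., 331.]))]
side bead_center [(array([ 0.5883,  0.0676, -0.0026]), 0.71, array([287., 280.])), (array([0.5878, 0.0307, 0.0112]), 0.35, array([295., 262.]))]
side cup [(array([0.4783, 0.3564, 0.0072]), 0.8, array([272., 431.]))]
side ring_stack [(array([ 0.4952, -0.3501, -0.0037]), 0.83, array([397., 169.]))]
```

View pics/both.png

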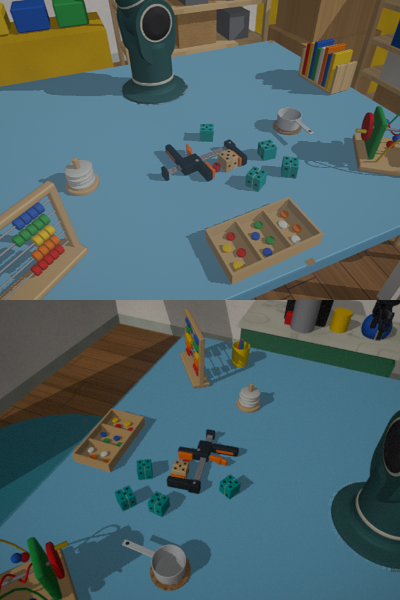

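Run:
```python
from h import *
a=cv2.imread('pics/s0.png')[190:310,270:430]; b=cv2.imread('pics/d0.png')[210:330,230:390]
cv2.imwrite('pics/crop.png',np.vstack([cv2.resize(x,(400,300),interpolation=cv2.INTER_CUBIC) for x in (a,b)]))
```

```text
(no output)
```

View pics/crop.png

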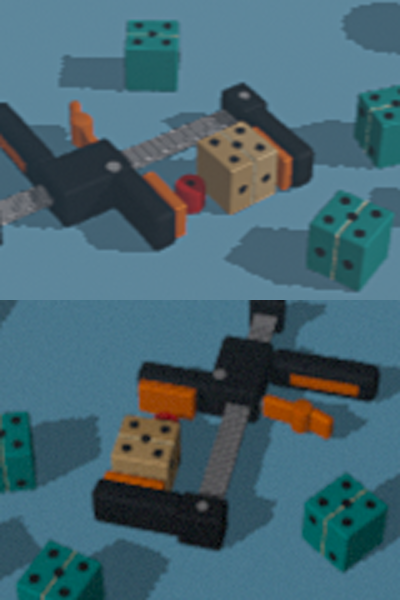

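Scene picture: the clamp is at about (320,262) with the beech die at (364,265) and the red bead at (347,270). The side view agrees: die at (290,280), bead at (295,261). Things that could be mistaken for the targets:
- **Die:** turquoise dice at scene (329,211), (427,240), (463,265) and (410,285).
- **Bead:** red beads in the tray around (366,378).

The crop confirms the beech die and red bead are in the throat. I'll move above the bead now.

Request:
step_arm:
  motion:
    - [1, [0.97, -0.88, -0.1], 0]
    - [1, [0.97, -0.88, -0.1], 0]
    - [1, [0.97, -0.88, -0.1], 0]
    - [1, [0.97, -0.88, -0.1], 0]
    - [1, [0.97, -0.88, -0.1], 0]

```text
t: 1.4
eef_pos: [0.2299, -0.4797, 0.2439]
eef_rot: [3.141, -0.0, 0.226]
ft_force: [-0.0, -1.1, 1.3]
grip_width: 1.004
grasp_force: 0.0
```

Request:
step_arm:
  motion:
    - [1, [0.97, -0.88, 0], 0]
    - [1, [0.97, -0.88, 0], 0]
    - [1, [0.97, -0.88, 0], 0]
    - [1, [0.97, -0.88, 0], 0]
    - [1, [0.97, -0.88, 0], 0]

```text
t: 1.9
eef_pos: [0.3191, -0.352, 0.2433]
eef_rot: [3.141, -0.0, 0.225]
ft_force: [1.4, 0.1, -0.3]
grip_width: 1.0
grasp_force: 0.0
```

Request:
step_arm:
  motion:
    - [1, [0.97, -0.88, 0], 0]
    - [1, [0.97, -0.88, 0], 0]
    - [1, [0.97, -0.88, 0], 0]
    - [1, [0.97, -0.88, 0], 0]
    - [1, [0.97, -0.88, 0], 0]

```text
t: 2.4
eef_pos: [0.4091, -0.2239, 0.2431]
eef_rot: [-3.141, 0.0, 0.224]
ft_force: [-1.1, -1.8, -0.5]
grip_width: 0.999
grasp_force: 0.0
```

Request:
step_arm:
  motion:
    - [1, [0.97, -0.88, 0], 0]
    - [1, [0.97, -0.88, 0], 0]
    - [1, [0.97, -0.88, 0], 0]
    - [1, [0.97, -0.88, 0], 0]
    - [1, [0.97, -0.88, 0], 0]

```text
t: 2.9
eef_pos: [0.4992, -0.0956, 0.2428]
eef_rot: [-3.141, 0.001, 0.223]
ft_force: [-0.1, -0.3, -0.1]
grip_width: 1.003
grasp_force: 0.0
```

Request:
step_arm:
  motion:
    - [0.55, [0.97, -0.88, 0], 0]
    - [0.55, [0.97, -0.88, 0], 0]
    - [0.55, [0.97, -0.88, 0], 0]
    - [0.55, [0.97, -0.88, 0], 0]

```text
t: 3.3
eef_pos: [0.5907, 0.0362, 0.2428]
eef_rot: [-3.14, -0.0, 0.225]
ft_force: [-0.7, -0.1, -1.6]
grip_width: 0.55
grasp_force: 0.0
```

Request:
step_arm:
  motion:
    - [0.55, [0, 0, 0], -0.715]
    - [0.55, [0, 0, 0], -0.715]
    - [0.55, [0, 0, 0], -0.715]
    - [0.55, [0, 0, 0], -0.715]
    - [0.55, [0, 0, 0], -0.715]
    - [0.55, [0, 0, 0], -0.715]
    - [0.55, [0, 0, 0], -0.715]
    - [0.55, [0, 0, 0], -0.715]
    - [0.55, [0, 0, 0], -0.715]
    - [0.55, [0, 0, 0], -0.715]

```text
t: 4.3
eef_pos: [0.5889, 0.0304, 0.2428]
eef_rot: [-3.14, 0.001, 1.723]
ft_force: [-0.2, -0.0, 0.3]
grip_width: 0.549
grasp_force: 0.0
```

Run:
```python
from h import *
a=save('wrist','w0'); s=robot.observe(); print(s['eef_pos'],s['eef_rot'],robot.camera_params('wrist')['pose'])
for n in ['clamp','fixed_face','jaw_face','grip','die','bead_center']:
    print(n,[(np.round(r['position'],4),round(r['conf'],2),proj('wrist',r['position'])) for r in robot.pinpoint('wrist',n)][:3])
```

```text
[0.58892392 0.03036516 0.24266047] [-3.14022295e+00  1.37465251e-03  1.73299890e+00] [[ 0.98673964 -0.15517915 -0.04758478  0.57660991]
 [ 0.16230641  0.94113834  0.29650506  0.10467356]
 [-0.00122754 -0.30029661  0.95384508  0.38445045]
 [ 0.          0.          0.          1.        ]]
clamp [(array([ 0.5334, -0.0042, -0.0023]), 0.78, array([252., 225.]))]
fixed_face [(array([0.5821, 0.0967, 0.0166]), 0.97, array([317., 127.]))]
jaw_face []
grip [(array([ 0.4961, -0.0444,  0.0183]), 0.76, array([205., 268.]))]
die [(array([ 0.5826,  0.0689, -0.0026]), 0.73, array([312., 160.])), (array([0.683 , 0.1104, 0.0055]), 0.66, array([431., 130.])), (array([ 0.4212,  0.0697, -0.0024]), 0.57, array([137., 133.]))]
bead_center []
```

View pics/w0.png

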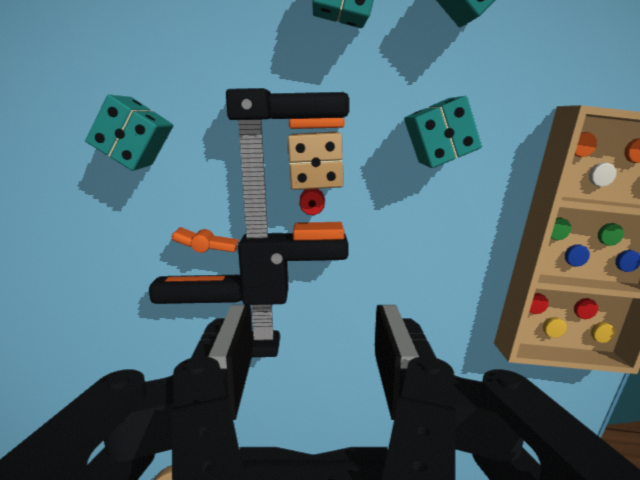

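The wrist picture shows the red bead at (312,202), between the beech die (316,161) and the moving pad (318,231). The finger boss is at (201,241), and the bar runs from (250,124) to (262,335).

```bash
cat >> h.py <<'E'
def redtop(im,c='wrist',box=(270,170,350,230)):
    x0,y0,x1,y1=box; s=im[y0:y1,x0:x1].astype(int); m=(s[:,:,0]>90)&(s[:,:,1]<60)&(s[:,:,2]<70)
    v,u=np.nonzero(m); return u.min()+x0,u.max()+x0,v.min()+y0,v.max()+y0,u.mean()+x0,v.mean()+y0
E
python3 - <<'E'
from h import *
im=cv2.imread('pics/w0.png')[:,:,::-1]; r=redtop(im); print(r)
print('bead',ray('wrist',r[4:],.015))
a=ray('wrist',(250,124),.021);b=ray('wrist',(262,335),.021);print('bar',a,b,np.degrees(np.arctan2(-(a-b)[0],(a-b)[1])))
for n,p,z in [('fixpadL',(290,126),.033),('fixpadR',(345,126),.033),('movpadL',(294,226),.033),('movpadR',(342,224),.033),('boss',(201,241),.03),('handleback far L',(152,280),.033),('handle R',(240,276),.033),('screwfix',(246,104),.037),('fixR',(347,94),.037),('dieN',(316,135),.044),('dieS',(316,180),.044)]: print(n,ray('wrist',p,z).round(4))
E
```

```text
(np.int64(294), np.int64(324), np.int64(191), np.int64(228), np.float64(311.4237288135593), np.float64(203.31719128329297))
bead [0.58737422 0.03212354 0.015     ]
bar [0.5255915  0.09344576 0.021     ] [ 0.55792094 -0.10585543  0.021     ] 9.213919886868004
fixpadL [0.56   0.0972 0.033 ]
fixpadR [0.6048 0.1038 0.033 ]
movpadL [0.5746 0.0134 0.033 ]
movpadR [0.6163 0.0214 0.033 ]
boss [ 0.4934 -0.0137  0.03  ]
handleback far L [ 0.4519 -0.0569  0.033 ]
handle R [ 0.5318 -0.041   0.033 ]
screwfix [0.5231 0.1089 0.037 ]
fixR [0.6019 0.1283 0.037 ]
dieN [0.5821 0.0937 0.044 ]
dieS [0.5875 0.0581 0.044 ]
```

Request:
step_arm:
  motion:
    - [0.45, [0.03, -0.007, 0.95], 0]
    - [0.45, [0.03, -0.007, 0.95], 0]
    - [0.45, [0.03, -0.007, 0.95], 0]
    - [0.45, [0.03, -0.007, 0.95], 0]
    - [0.45, [0.03, -0.007, 0.95], 0]

```text
t: 5.15
eef_pos: [0.5887, 0.0383, 0.1312]
eef_rot: [3.14, 0.0, 1.721]
ft_force: [0.3, 0.7, 1.0]
grip_width: 0.447
grasp_force: 0.0
```

Run:
```python
from h import *
a=save('wrist','w1'); s=robot.observe(); print(s['eef_pos'],s['eef_rot'])
for p in [(.5875,.0335,.022),(s['eef_pos'][0],s['eef_pos'][1],.022)]: print(proj('wrist',p))
```

```text
[0.58889704 0.03828084 0.13162629] [3.13877721e+00 3.40202073e-04 1.72084697e+00]
[310. 246.]
[313. 239.]
```

View pics/w1.png

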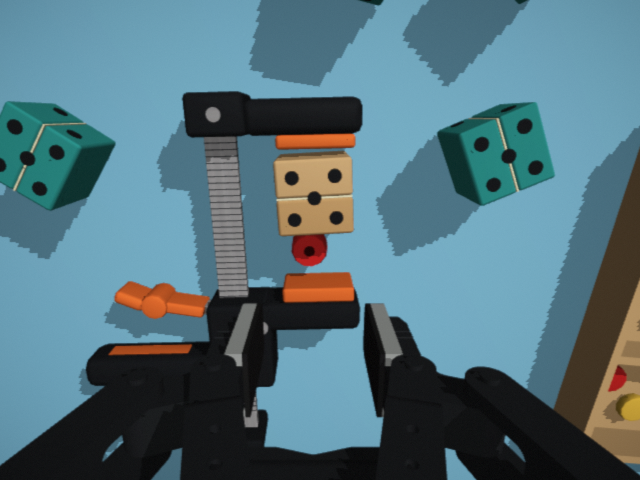

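The bead's hole is at (309,251), the die's lower top edge at row 235, and the moving pad's top front edge at about row 273.

Run:
```python
from h import *
s=robot.observe(); print(s['eef_pos'],s['eef_rot'])
for n,p,z in [('bead',(309,251),.022),('L',(291,250),.022),('R',(327,250),.022),('die',(314,236),.044),('pad',(318,274),.033),('fix',(314,147),.033),('screw',(213,115),.037),('bar a',(222,140),.021),('bar b',(235,296),.021),('boss',(155,300),.0305),('handle front',(150,344),.0335),('handle end',(90,362),.034)]: print(n,ray('wrist',p,z).round(4))
```

```text
[0.58889704 0.03828084 0.13162629] [3.13877721e+00 3.40202073e-04 1.72084697e+00]
bead [0.5875 0.03   0.022 ]
L [0.576  0.0289 0.022 ]
R [0.5989 0.0324 0.022 ]
die [0.5881 0.0467 0.044 ]
pad [0.5949 0.0194 0.033 ]
fix [0.5807 0.0958 0.033 ]
screw [0.5233 0.1047 0.037 ]
bar a [0.5261 0.0908 0.021 ]
bar b [ 0.5433 -0.0091  0.021 ]
boss [ 0.4937 -0.0151  0.0305]
handle front [ 0.4927 -0.046   0.0335]
handle end [ 0.4536 -0.0654  0.034 ]
```

Request:
step_arm:
  motion:
    - [0.45, [-0.067, -0.022, 0.2], 0]
    - [0.45, [-0.067, -0.022, 0.4], 0]
    - [0.45, [-0.067, -0.022, 0.6], 0]
    - [0.45, [-0.067, -0.022, 0.6], 0]
    - [0.45, [-0.067, -0.022, 0.6], 0]

```text
t: 5.7
eef_pos: [0.5872, 0.0299, 0.0591]
eef_rot: [3.14, 0.0, 1.721]
ft_force: [0.4, -0.0, -0.0]
grip_width: 0.455
grasp_force: 0.0
```

Run:
```python
from h import *
s=robot.observe(); print(s['eef_pos'],s['eef_rot'])
a=save('wrist','w2'); cv2.imwrite('pics/w2c.png',a[150:470,100:500,::-1])
```

```text
[0.58721745 0.02986565 0.05911771] [3.13984041e+00 1.16427248e-04 1.72101843e+00]
```

View pics/w2c.png

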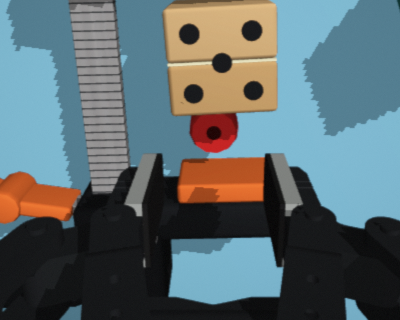

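The bead's hole is at about (314,282) and is laterally centred between the finger tips (255 and 372).

Run:
```python
from h import *
print(ray('wrist',(314,282),.022),ray('wrist',(320,263),.044),ray('wrist',(320,337),.033))
```

```text
[0.58757735 0.03046072 0.022     ] [0.58724508 0.04810457 0.044     ] [0.59371406 0.00832614 0.033     ]
```

Request:
step_arm:
  motion:
    - [0.45, [0, 0, 0.2], 0]
    - [0.45, [0, 0, 0.35], 0]
    - [0.45, [0, 0, 0.44], 0]
    - [0.45, [0, 0, 0.44], 0]
    - [0, [0, 0, 0.44], 0]
    - [0, [0, 0, 0.44], 0]
    - [0, [0, 0, 0.44], 0]
    - [0, [0, 0, 0.44], 0]
    - [0, [0, 0, 0.44], 0]

```text
t: 6.65
eef_pos: [0.5867, 0.0298, 0.0053]
eef_rot: [3.14, 0.0, 1.721]
ft_force: [-1.1, -0.0, 7.8]
grip_width: 0.256
grasp_force: 59.5
```

Request:
step_arm:
  motion:
    - [0, [0, 0, -0.3], 0]
    - [0, [0, 0, -0.6], 0]
    - [0, [0, 0, -1], 0]
    - [0, [0, 0, -1], 0]
    - [0, [0, 0, -1], 0]

```text
t: 7.15
eef_pos: [0.5868, 0.0295, 0.1258]
eef_rot: [3.139, 0.001, 1.721]
ft_force: [-0.9, -1.3, -0.1]
grip_width: 0.25
grasp_force: 58.9
```

Request:
step_arm:
  motion:
    - [0, [0.3, -0.05, -0.2], 0]
    - [0, [0.7, -0.12, -0.5], 0]
    - [0, [0.94, -0.165, -0.5], 0]
    - [0, [0.94, -0.165, -0.5], 0]

```text
t: 7.55
eef_pos: [0.5479, 0.1434, 0.1854]
eef_rot: [3.141, -0.002, 1.728]
ft_force: [0.4, 0.4, 0.2]
grip_width: 0.256
grasp_force: 58.9
```

Request:
step_arm:
  motion:
    - [0, [0.4, -0.07, 0], 0]
    - [0, [0.8, -0.14, 0], 0]
    - [0, [0.94, -0.165, 0], 0]
    - [0, [0.94, -0.165, 0], 0]

```text
t: 7.95
eef_pos: [0.5116, 0.2493, 0.1836]
eef_rot: [-3.14, -0.001, 1.726]
ft_force: [-0.1, -0.1, -0.5]
grip_width: 0.254
grasp_force: 58.9
```

Request:
step_arm:
  motion:
    - [0, [0.4, -0.07, 0], 0]
    - [0, [0.8, -0.14, 0], 0]
    - [0, [0.94, -0.165, 0], 0]
    - [0, [0.94, -0.165, 0], 0]
    - [0, [0.94, -0.165, 0], 0]

```text
t: 8.45
eef_pos: [0.4773, 0.354, 0.1836]
eef_rot: [-3.14, 0.001, 1.72]
ft_force: [-0.2, -0.2, 0.7]
grip_width: 0.254
grasp_force: 58.9
```

Run:
```python
from h import *
s=robot.observe(); print(s['eef_pos'],s['eef_rot'],s['grip_width'],s['grasp_force'])
a=save('wrist','w3')
for n in ['cup','cup_in','bead_center']:
    print(n,[(np.round(r['position'],4),round(r['conf'],2),proj('wrist',r['position'])) for r in robot.pinpoint('wrist',n)][:2])
```

```text
[0.47732544 0.353994   0.18356084] [-3.14046770e+00  1.01062427e-03  1.72044348e+00] 0.2543151696529704 58.92981290817261
cup [(array([0.4827, 0.3553, 0.0046]), 0.89, array([320., 213.]))]
cup_in [(array([0.4782, 0.3543, 0.0069]), 0.57, array([314., 214.]))]
bead_center [(array([0.4768, 0.3575, 0.1892]), 0.68, array([313., 318.]))]
```

View pics/w3.png

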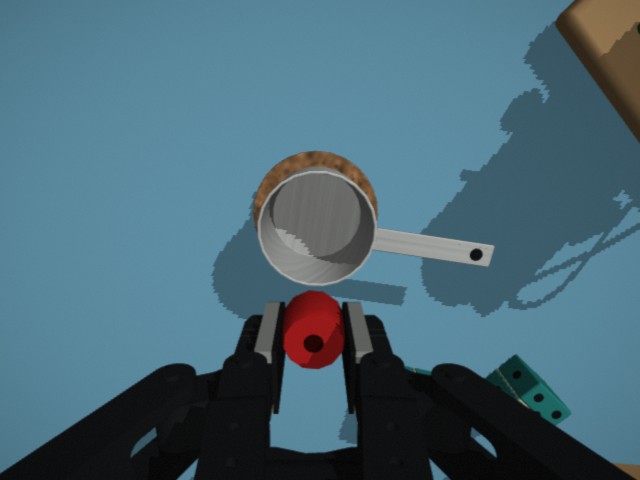

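The bead is held. The cup rim is centred at about (318,227).

Run:
```python
from h import *
print(ray('wrist',(317.5,227),.056),ray('wrist',(257,227),.056),ray('wrist',(378,227),.056))
```

```text
[0.4798482  0.35722433 0.056     ] [0.43919593 0.3511105  0.056     ] [0.52049977 0.36333806 0.056     ]
```

Request:
step_arm:
  motion:
    - [0, [0.017, 0.026, 0.3], 0]
    - [0, [0.017, 0.026, 0.65], 0]
    - [0, [0.017, 0.026, 0.9], 0]
    - [0, [0.017, 0.026, 0.9], 0]

```text
t: 9.05
eef_pos: [0.4784, 0.3556, 0.0731]
eef_rot: [-3.136, 0.003, 1.72]
ft_force: [-0.6, 0.1, -0.1]
grip_width: 0.252
grasp_force: 58.9
```

Request:
step_arm:
  motion:
    - [0, [0, 0, 0.2], 0]
    - [0, [0, 0, 0.35], 0]
    - [0, [0, 0, 0.35], 0]
    - [0, [0, 0, 0.35], 0]
    - [0.36, [0, 0, 0.35], 0]
    - [0.36, [0, 0, 0.35], 0]
    - [0.36, [0, 0, 0.35], 0]
    - [0.36, [0, 0, 0.35], 0]

```text
t: 9.85
eef_pos: [0.4797, 0.3579, 0.0349]
eef_rot: [3.141, -0.0, 1.721]
ft_force: [-0.5, 0.0, 0.2]
grip_width: 0.357
grasp_force: 0.0
```

Request:
step_arm:
  motion:
    - [0.36, [0, 0, -0.2], 0]
    - [0.36, [0, 0, -0.5], 0]
    - [0.36, [0, 0, -0.9], 0]
    - [0.36, [0, 0, -1], 0]
    - [0.36, [0, 0, -1], 0]

```text
t: 10.35
eef_pos: [0.4804, 0.3584, 0.1567]
eef_rot: [3.138, -0.001, 1.721]
ft_force: [-0.1, -0.4, -0.6]
grip_width: 0.357
grasp_force: 0.0
```

Run:
```python
from h import *
s=robot.observe(); print(s['eef_pos'],s['eef_rot'])
a=save('wrist','w4')
for c in ['wrist']: print([(np.round(r['position'],4),round(r['conf'],2),proj(c,r['position'])) for r in robot.pinpoint(c,'bead_center')][:2])
cv2.imwrite('pics/w4c.png',a[120:480,160:480,::-1])
```

```text
[0.48039791 0.35841702 0.15666359] [ 3.13821280e+00 -1.19165715e-03  1.72097906e+00]
[(array([0.4774, 0.3591, 0.0196]), 0.95, array([311., 226.]))]
```

View pics/w4c.png

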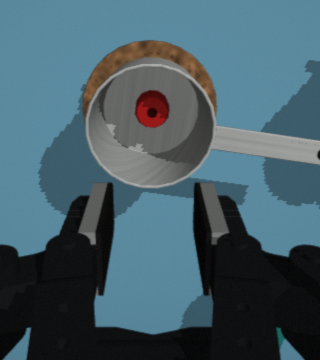

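The bead lies in the cup at crop (152,108). Next I'll move over the clamp's handle and turn 90°.

Request:
step_arm:
  motion:
    - [0.36, [-0.4, -0.05, -0.1], 0]
    - [0.36, [-0.836, -0.094, -0.2], 0]
    - [0.36, [-0.836, -0.094, -0.2], 0]
    - [0.36, [-0.836, -0.094, -0.2], 0]

```text
t: 10.85
eef_pos: [0.4837, 0.2551, 0.1776]
eef_rot: [-3.141, 0.001, 1.718]
ft_force: [0.5, 1.4, 0.1]
grip_width: 0.359
grasp_force: 0.0
```

Request:
step_arm:
  motion:
    - [1, [-0.4, -0.05, 0], 0]
    - [1, [-0.836, -0.094, 0], 0]
    - [1, [-0.836, -0.094, 0], 0]
    - [1, [-0.836, -0.094, 0], 0]

```text
t: 11.25
eef_pos: [0.4872, 0.1558, 0.1777]
eef_rot: [-3.14, -0.0, 1.72]
ft_force: [-0.4, 1.2, -0.2]
grip_width: 0.993
grasp_force: 0.0
```

Request:
step_arm:
  motion:
    - [1, [-0.4, -0.05, 0], 0]
    - [1, [-0.836, -0.094, 0], 0]
    - [1, [-0.836, -0.094, 0], 0]
    - [1, [-0.836, -0.094, 0], 0]

```text
t: 11.65
eef_pos: [0.4913, 0.0559, 0.1781]
eef_rot: [-3.141, -0.001, 1.721]
ft_force: [-0.3, -0.1, 1.1]
grip_width: 0.999
grasp_force: 0.0
```

Request:
step_arm:
  motion:
    - [1, [-0.2, -0.02, 0], 0.07]
    - [1, [-0.4, -0.05, 0], 0.14]
    - [1, [-0.6, -0.07, 0], 0.21]
    - [1, [-0.836, -0.094, 0], 0.28]
    - [1, [-0.836, -0.094, 0], 0.35]
    - [1, [-0.836, -0.094, 0], 0.42]
    - [1, [-0.836, -0.094, 0], 0.49]
    - [1, [-0.836, -0.094, 0], 0.56]
    - [1, [-0.836, -0.094, 0], 0.63]
    - [1, [-0.836, -0.094, 0], 0.7]

```text
t: 12.65
eef_pos: [0.4956, -0.0427, 0.1782]
eef_rot: [-3.141, 0.0, 0.253]
ft_force: [0.5, -0.9, 0.5]
grip_width: 1.0
grasp_force: 0.0
```

Request:
step_arm:
  motion:
    - [1, [0, 0, 0], 0.044]
    - [1, [0, 0, 0], 0.044]
    - [1, [0, 0, 0], 0.044]

```text
t: 12.95
eef_pos: [0.4954, -0.0438, 0.1783]
eef_rot: [-3.141, 0.0, 0.169]
ft_force: [0.3, -0.0, -0.0]
grip_width: 0.998
grasp_force: 0.0
```

Run:
```python
from h import *
s=robot.observe(); print(s['eef_pos'],s['eef_rot'],s['qpos'])
a=save('wrist','w5')
for n in ['grip','clamp','fixed_face','jaw_face']:
  print(n,[(np.round(r['position'],4),round(r['conf'],2),proj('wrist',r['position'])) for r in robot.pinpoint('wrist',n)][:2])
```

```text
[ 0.49536398 -0.04375634  0.17825234] [-3.14102695e+00  2.23470409e-04  1.69091457e-01] [ 0.44682265  0.28795388 -0.48801387  1.96556917  0.1665775   0.92715678
 -1.52629095]
grip [(array([ 0.5833,  0.0681, -0.0024]), 0.6, array([179.,  73.]))]
clamp [(array([ 0.5335, -0.0009, -0.0023]), 0.64, array([263., 158.]))]
fixed_face [(array([0.582 , 0.0989, 0.0178]), 0.62, array([123.,  64.]))]
jaw_face [(array([0.5983, 0.0094, 0.0243]), 0.84, array([255.,  61.])), (array([ 0.5839,  0.0702, -0.0018]), 0.44, array([174.,  72.]))]
```

View pics/w5.png

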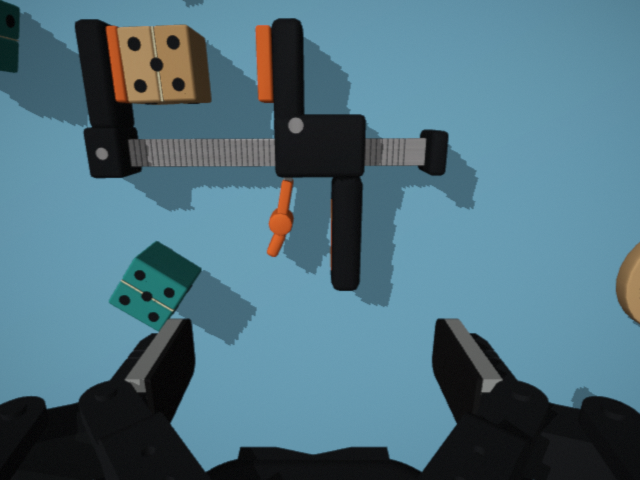

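The boss is at (281,224) and the handle's back edge at about (361,230). The bar runs along row 152, and the die stands beside the fixed pad.

Run:
```python
from h import *
a=ray('wrist',(130,152),.021);b=ray('wrist',(420,152),.021);d=(a-b)[:2];d/=np.linalg.norm(d);yaw=np.arctan2(-d[0],d[1]);print(np.degrees(yaw))
ex=np.array([d[1],-d[0]])
for n,p,z in [('boss',(281,224),.0305),('bossfront',(268,224),.0305),('back',(361,230),.033),('backbase',(361,190),.033),('tip',(345,290),.034),('jaw',(257,65),.033),('fix',(124,66),.033),('dieR',(187,65),.044),('dieL',(121,65),.044)]:
  q=ray('wrist',p,z)[:2]; r=q-a[:2]; print(n,q.round(4),'clamp x',round(r@ex,4),'along',round(r@d,4))
print(a,d,ex); P=a[:2]-.051*ex; print(P)
```

```text
9.472303474275856
boss [ 0.4925 -0.0235] clamp x -0.0505 along -0.1072
bossfront [ 0.4909 -0.0142] clamp x -0.0505 along -0.0977
back [ 0.4983 -0.0814] clamp x -0.0543 along -0.1653
backbase [ 0.5268 -0.0756] clamp x -0.0252 along -0.1642
tip [ 0.4504 -0.0787] clamp x -0.1011 along -0.1547
jaw [0.5953 0.0066] clamp x 0.0559 along -0.0944
fix [0.5806 0.0911] clamp x 0.0553 along -0.0086
dieR [0.5872 0.0478] clamp x 0.0547 along -0.0524
dieL [0.5805 0.0882] clamp x 0.0547 along -0.0115
[0.52462825 0.09054246 0.021     ] [-0.16457082  0.98636527] [0.98636527 0.16457082]
[0.47432362 0.08214935]
```

Request:
step_arm:
  motion:
    - [1, [0, 0.034, 0.3], 0]
    - [1, [0, 0.034, 0.65], 0]
    - [1, [0, 0.034, 0.9], 0]
    - [1, [0, 0.034, 0.9], 0]

```text
t: 13.6
eef_pos: [0.4937, -0.0494, 0.0675]
eef_rot: [-3.139, 0.005, 0.164]
ft_force: [-1.0, 0.2, 0.6]
grip_width: 1.0
grasp_force: 0.0
```

Request:
step_arm:
  motion:
    - [1, [0, 0, 0.2], 0]
    - [1, [0, 0, 0.4], 0]
    - [1, [0, 0, 0.54], 0]
    - [1, [0, 0, 0.54], 0]
    - [1, [0, 0, 0.54], 0]

```text
t: 14.1
eef_pos: [0.4966, -0.0497, 0.0071]
eef_rot: [3.141, -0.001, 0.163]
ft_force: [0.2, 1.1, 0.7]
grip_width: 1.004
grasp_force: 0.0
```

Request:
step_arm:
  motion:
    - [0.8, [0, 0, 0], 0]
    - [0.8, [0, 0, 0], 0]
    - [0.7, [0, 0.035, 0], 0]
    - [0.6, [0, 0.07, 0], 0]
    - [0.5, [0, 0.1, 0], 0]
    - [0.45, [0, 0.11, 0], 0]
    - [0.44, [0, 0.11, 0], 0]
    - [0.44, [0, 0.11, 0], 0]
    - [0.44, [0, 0.11, 0], 0]

```text
t: 15.0
eef_pos: [0.4988, -0.0613, 0.0072]
eef_rot: [-3.141, -0.002, 0.165]
ft_force: [-5.4, 10.1, 20.7]
grip_width: 0.482
grasp_force: 58.3
```

Run:
```python
from h import *
s=robot.observe(); print(s['eef_pos'],s['eef_rot'],s['grip_width'],s['grasp_force'])
a=save('wrist','w6'); cv2.imwrite('pics/w6.png',a[:,:,::-1])
```

```text
[ 0.49880727 -0.06131347  0.00717347] [-3.14111137e+00 -2.15356995e-03  1.64840399e-01] 0.48218831904804094 58.312153816223145
```

View pics/w6.png

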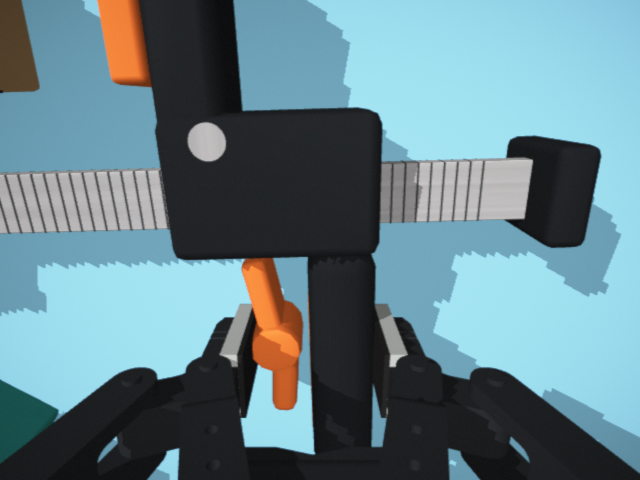

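The trigger is fully squeezed: boss at (277,335), handle at (340,350), reading 0.482. Now I'll cycle it.

Request:
step_arm:
  motion:
    - [0.65, [0, -0.06, 0], 0]
    - [0.9, [0, -0.11, 0], 0]
    - [0.9, [0, -0.11, 0], 0]
    - [0.9, [0, -0.11, 0], 0]
    - [0.8, [0, -0.11, 0], 0]
    - [0.68, [0, -0.07, 0], 0]
    - [0.56, [0, -0.03, 0], 0]
    - [0.47, [0, 0, 0], 0]
    - [0.46, [0, 0, 0], 0]
    - [0.46, [0, 0, 0], 0]

```text
t: 16.05
eef_pos: [0.4988, -0.0615, 0.0066]
eef_rot: [-3.141, -0.002, 0.165]
ft_force: [-2.5, 10.5, 21.7]
grip_width: 0.484
grasp_force: 58.0
```

```bash
cat > m.py <<'E'
from h import *
import sys
n=sys.argv[1]
s=robot.observe(); print(s['t'],s['eef_pos'],s['grip_width'],s['grasp_force'],s['ft_force'])
a=save('scene','s'+n); b=save('side','d'+n); save('wrist','w'+n)
for c in ['scene','side']:
  for k in ['fixed_face','jaw_face','die']:
    r=[x for x in robot.pinpoint(c,k) if np.hypot(x['position'][0]-.585,x['position'][1]-.05)<.09]; print(c,k,[(np.round(x['position'],4),round(x['conf'],2)) for x in r][:2])
A=a[200:320,270:430]; B=b[200:320,230:390]
cv2.imwrite(f'pics/c{n}.png',np.vstack([cv2.resize(x,(400,300),interpolation=cv2.INTER_CUBIC) for x in (A,B)])[:,:,::-1])
E
python3 m.py 7
```

```text
16.05 [ 0.49882531 -0.06153994  0.00662789] 0.48392961109976235 58.0259137856774 [-2.53954925 10.54657146 21.72007801]
scene fixed_face [(array([0.5808, 0.0896, 0.0216]), 0.67)]
scene jaw_face [(array([0.5935, 0.0145, 0.0201]), 0.64)]
scene die [(array([0.5819, 0.0648, 0.0015]), 0.86)]
side fixed_face [(array([0.5795, 0.0876, 0.0229]), 0.87)]
side jaw_face [(array([0.5978, 0.0159, 0.0191]), 0.77)]
side die [(array([ 0.5861,  0.0639, -0.0013]), 0.58)]
```

View pics/c7.png

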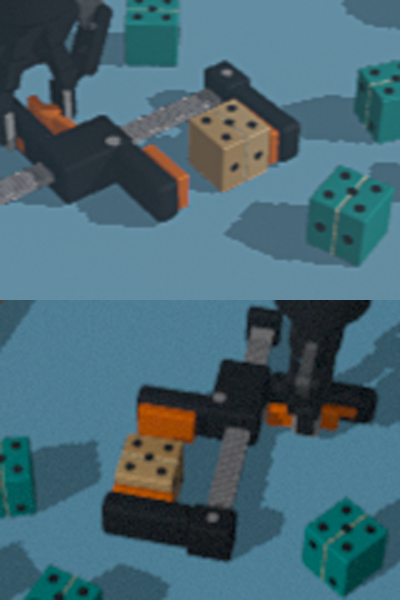

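Both views show the jaw pad advanced and the die resting on the fixed pad with the throat clear. I've used all my picture views, so from here I go by numbers. I'll measure travel from the bar's end stop in the wrist images.

```bash
cat > tr.py <<'E'
from h import *
import sys
a=cv2.imread('pics/w6.png',0); T=a[125:255,495:605]
for n in sys.argv[1:]:
    b=cv2.imread(f'pics/w{n}.png',0); r=cv2.matchTemplate(b[100:300],T,cv2.TM_CCOEFF_NORMED); _,v,_,l=cv2.minMaxLoc(r)
    p=ray('wrist',(495+12,190),.021); q=ray('wrist',(l[0]+12,100+l[1]+65),.021); print(n,v,l[0]-495,l[1]-25,'mm',1e3*(q-p))
E
python3 tr.py 6 7
```

```text
6 1.0 0 0 mm [0. 0. 0.]
7 0.9438217878341675 26 -9 mm [ 4.03415007 -7.09638501  0.        ]
```

Request:
step_arm:
  motion:
    - [0.65, [0, -0.06, 0], 0]
    - [0.9, [0, -0.11, 0], 0]
    - [0.9, [0, -0.11, 0], 0]
    - [0.9, [0, -0.11, 0], 0]
    - [0.8, [0, -0.11, 0], 0]
    - [0.68, [0, -0.07, 0], 0]
    - [0.56, [0, -0.03, 0], 0]
    - [0.47, [0, 0, 0], 0]
    - [0.46, [0, 0, 0], 0]
    - [0.46, [0, 0, 0], 0]

```text
t: 17.5
eef_pos: [0.4989, -0.0614, 0.0066]
eef_rot: [-3.141, -0.002, 0.165]
ft_force: [-4.1, 10.3, 23.0]
grip_width: 0.484
grasp_force: 57.8
```

```bash
python3 m.py 8; python3 tr.py 8
```

```text
17.5 [ 0.49885515 -0.0614463   0.00664042] 0.4841737211682688 57.80343077145517 [-4.08524334 10.26233599 23.03626815]
scene fixed_face [(array([0.5816, 0.0813, 0.019 ]), 0.77)]
scene jaw_face [(array([0.5955, 0.014 , 0.0217]), 0.55)]
scene die [(array([0.586 , 0.0609, 0.0026]), 0.72)]
side fixed_face [(array([0.5773, 0.0771, 0.0253]), 0.83)]
side jaw_face [(array([0.6001, 0.0154, 0.0198]), 0.85)]
side die [(array([ 0.5863,  0.0539, -0.0025]), 0.7), (array([0.598 , 0.015 , 0.0192]), 0.21)]
8 0.6523875594139099 35 -18 mm [ 7.1528259  -8.93772674  0.        ]
```

Request:
step_arm:
  motion:
    - [0.65, [0, -0.06, 0], 0]
    - [0.9, [0, -0.11, 0], 0]
    - [0.9, [0, -0.11, 0], 0]
    - [0.9, [0, -0.11, 0], 0]
    - [0.8, [0, -0.11, 0], 0]
    - [0.68, [0, -0.07, 0], 0]
    - [0.56, [0, -0.03, 0], 0]
    - [0.47, [0, 0, 0], 0]
    - [0.46, [0, 0, 0], 0]
    - [0.46, [0, 0, 0], 0]

```text
t: 18.95
eef_pos: [0.4988, -0.0614, 0.0066]
eef_rot: [-3.141, -0.002, 0.165]
ft_force: [-3.9, 10.9, 23.5]
grip_width: 0.488
grasp_force: 57.7
```

```bash
python3 m.py 9
python3 - <<'E'
from h import *
# orange-pad / beech extents along a scan in side image: list masks' projected gap
P={}
for k in ['jaw_face','die','fixed_face']:
    r=robot.masks_of('side',k); 
    for x in r[:3]:
        v,u=np.nonzero(x['pixels']); print(k,round(x['conf'],2),u.min(),u.max(),v.min(),v.max(),u.mean().round(1),v.mean().round(1))
E
```

```text
18.95 [ 0.49884485 -0.06141147  0.0066489 ] 0.4878013206975543 57.7156310621649 [-3.9402329  10.8574514  23.50521079]
scene fixed_face [(array([0.5786, 0.074 , 0.0227]), 0.73), (array([0.5837, 0.0502, 0.004 ]), 0.39)]
scene jaw_face [(array([0.5924, 0.0158, 0.0175]), 0.64)]
scene die [(array([0.5851, 0.0536, 0.0039]), 0.97)]
side fixed_face [(array([0.5784, 0.0738, 0.023 ]), 0.93)]
side jaw_face [(array([0.5974, 0.0164, 0.0181]), 0.62)]
side die [(array([ 0.589 ,  0.0499, -0.0025]), 0.58)]
jaw_face 0.95 285 380 225 258 329.1 241.8
die 0.84 184 218 297 337 201.2 316.9
die 0.8 279 305 250 271 292.3 261.0
die 0.78 237 272 306 346 254.6 326.4
fixed_face 0.94 274 380 199 298 319.3 254.8
fixed_face 0.73 285 307 244 254 296.5 247.7
```

Request:
step_arm:
  motion:
    - [0.65, [0, -0.06, 0], 0]
    - [0.9, [0, -0.11, 0], 0]
    - [0.9, [0, -0.11, 0], 0]
    - [0.9, [0, -0.11, 0], 0]
    - [0.8, [0, -0.11, 0], 0]
    - [0.7, [0, -0.07, 0], 0]
    - [0.65, [0, -0.05, 0], 0]
    - [0.65, [0, -0.05, 0], 0]

```text
t: 20.35
eef_pos: [0.4971, -0.0563, 0.006]
eef_rot: [-3.141, -0.0, 0.164]
ft_force: [-2.6, 4.7, 11.0]
grip_width: 0.647
grasp_force: 11.4
```

Request:
step_arm:
  motion:
    - [0.62, [0, 0.01, 0], 0]
    - [0.58, [0, 0.02, 0], 0]
    - [0.58, [0, 0.02, 0], 0]

```text
t: 20.65
eef_pos: [0.4978, -0.0581, 0.0062]
eef_rot: [-3.141, -0.001, 0.164]
ft_force: [-2.3, 8.8, 13.2]
grip_width: 0.582
grasp_force: 10.8
```

Request:
step_arm:
  motion:
    - [0.54, [0, 0.02, 0], 0]
    - [0.52, [0, 0.025, 0], 0]
    - [0.52, [0, 0.025, 0], 0]

```text
t: 20.95
eef_pos: [0.4987, -0.0608, 0.0064]
eef_rot: [-3.141, -0.002, 0.164]
ft_force: [-1.4, 11.5, 15.7]
grip_width: 0.521
grasp_force: 11.3
```

Request:
step_arm:
  motion:
    - [0.5, [0, 0.025, 0], 0]
    - [0.48, [0, 0.025, 0], 0]
    - [0.47, [0, 0.025, 0], 0]
    - [0.47, [0, 0.025, 0], 0]

```text
t: 21.35
eef_pos: [0.4995, -0.0632, 0.0068]
eef_rot: [-3.14, -0.003, 0.165]
ft_force: [-3.6, 14.0, 25.9]
grip_width: 0.49
grasp_force: 56.8
```

```bash
python3 m.py 10
```

```text
21.35 [ 0.49950155 -0.06317468  0.00683247] 0.49004184739993695 56.79652126505971 [-3.55977232 13.965049   25.94172123]
scene fixed_face [(array([0.5827, 0.0659, 0.0186]), 0.69)]
scene jaw_face [(array([0.5931, 0.0172, 0.0199]), 0.88)]
scene die [(array([0.5863, 0.0422, 0.0039]), 0.76)]
side fixed_face [(array([0.5783, 0.0644, 0.0273]), 0.88)]
side jaw_face [(array([0.5971, 0.0143, 0.0214]), 0.93)]
side die [(array([ 0.5902,  0.0426, -0.0026]), 0.62)]
```

Request:
step_arm:
  motion:
    - [0.65, [0, -0.06, 0], 0]
    - [0.9, [0, -0.11, 0], 0]
    - [0.9, [0, -0.11, 0], 0]
    - [0.9, [0, -0.11, 0], 0]
    - [0.8, [0, -0.11, 0], 0]
    - [0.72, [0, -0.08, 0], 0]
    - [0.72, [0, -0.08, 0], 0]

```text
t: 22.5
eef_pos: [0.4966, -0.0558, 0.0057]
eef_rot: [-3.141, 0.0, 0.163]
ft_force: [-3.4, 1.9, 6.1]
grip_width: 0.722
grasp_force: 11.6
```

Request:
step_arm:
  motion:
    - [0.68, [0, 0.01, 0], 0]
    - [0.65, [0, 0.02, 0], 0]
    - [0.65, [0, 0.02, 0], 0]

```text
t: 22.8
eef_pos: [0.4972, -0.0572, 0.006]
eef_rot: [-3.141, -0.0, 0.164]
ft_force: [-4.5, 7.7, 11.8]
grip_width: 0.655
grasp_force: 10.9
```

Request:
step_arm:
  motion:
    - [0.63, [0, 0.01, 0], 0]
    - [0.6, [0, 0.02, 0], 0]
    - [0.6, [0, 0.02, 0], 0]

```text
t: 23.1
eef_pos: [0.498, -0.0592, 0.0062]
eef_rot: [-3.141, -0.001, 0.164]
ft_force: [-2.6, 10.7, 12.9]
grip_width: 0.598
grasp_force: 10.4
```

Request:
step_arm:
  motion:
    - [0.58, [0, 0.01, 0], 0]
    - [0.56, [0, 0.015, 0], 0]
    - [0.56, [0, 0.015, 0], 0]

```text
t: 23.4
eef_pos: [0.4985, -0.0608, 0.0063]
eef_rot: [-3.14, -0.002, 0.164]
ft_force: [-3.4, 9.8, 16.5]
grip_width: 0.563
grasp_force: 10.9
```

Request:
step_arm:
  motion:
    - [0.54, [0, 0.01, 0], 0]
    - [0.53, [0, 0.01, 0], 0]
    - [0.53, [0, 0.01, 0], 0]

```text
t: 23.7
eef_pos: [0.499, -0.0621, 0.0064]
eef_rot: [-3.141, -0.002, 0.164]
ft_force: [-1.8, 10.9, 15.4]
grip_width: 0.536
grasp_force: 12.8
```

Request:
step_arm:
  motion:
    - [0.52, [0, 0.005, 0], 0]
    - [0.51, [0, 0.01, 0], 0]
    - [0.51, [0, 0.01, 0], 0]

```text
t: 24.0
eef_pos: [0.4992, -0.0626, 0.0066]
eef_rot: [-3.14, -0.002, 0.165]
ft_force: [-2.8, 13.6, 19.8]
grip_width: 0.512
grasp_force: 21.7
```

```bash
python3 m.py 11
```

```text
24.0 [ 0.49922907 -0.06263646  0.006586  ] 0.5124105218930565 21.724080126732588 [-2.78158133 13.57152614 19.78759971]
scene fixed_face []
scene jaw_face [(array([0.5897, 0.0178, 0.019 ]), 0.94)]
scene die [(array([0.5884, 0.0436, 0.0018]), 0.66)]
side fixed_face [(array([0.5754, 0.0587, 0.0256]), 0.82), (array([0.594 , 0.0182, 0.0208]), 0.22)]
side jaw_face [(array([0.5927, 0.0194, 0.0187]), 0.63)]
side die [(array([ 5.877e-01,  3.740e-02, -4.000e-04]), 0.76)]
```

Request:
step_arm:
  motion:
    - [0.505, [0, 0, 0], 0]
    - [0.5, [0, 0.005, 0], 0]
    - [0.5, [0, 0.005, 0], 0]

```text
t: 24.75
eef_pos: [0.4993, -0.0629, 0.0067]
eef_rot: [-3.14, -0.002, 0.165]
ft_force: [-3.6, 15.8, 24.4]
grip_width: 0.507
grasp_force: 33.4
```

Request:
step_arm:
  motion:
    - [0.65, [0, -0.06, 0], 0]
    - [0.9, [0, -0.11, 0], 0]
    - [0.9, [0, -0.11, 0], 0]
    - [0.9, [0, -0.11, 0], 0]
    - [0.8, [0, -0.11, 0], 0]
    - [0.78, [0, -0.1, 0], 0]
    - [0.75, [0, -0.09, 0], 0]
    - [0.75, [0, -0.09, 0], 0]

```text
t: 25.55
eef_pos: [0.496, -0.0543, 0.0057]
eef_rot: [-3.141, 0.001, 0.163]
ft_force: [-5.3, 3.5, 8.0]
grip_width: 0.754
grasp_force: 12.3
```

Request:
step_arm:
  motion:
    - [0.73, [0, 0.01, 0], 0]
    - [0.71, [0, 0.015, 0], 0]
    - [0.71, [0, 0.015, 0], 0]

```text
t: 25.85
eef_pos: [0.4962, -0.0556, 0.0057]
eef_rot: [-3.141, 0.001, 0.164]
ft_force: [-6.1, 6.3, 10.2]
grip_width: 0.715
grasp_force: 15.2
```

Request:
step_arm:
  motion:
    - [0.69, [0, 0.01, 0], 0]
    - [0.68, [0, 0.01, 0], 0]
    - [0.68, [0, 0.01, 0], 0]

```text
t: 26.15
eef_pos: [0.4968, -0.0566, 0.006]
eef_rot: [-3.141, 0.0, 0.164]
ft_force: [-5.5, 8.0, 13.2]
grip_width: 0.687
grasp_force: 16.9
```

Request:
step_arm:
  motion:
    - [0.67, [0, 0.005, 0], 0]
    - [0.65, [0, 0.01, 0], 0]
    - [0.65, [0, 0.01, 0], 0]

```text
t: 26.45
eef_pos: [0.4971, -0.0573, 0.0061]
eef_rot: [-3.14, -0.0, 0.164]
ft_force: [-6.5, 10.2, 17.8]
grip_width: 0.651
grasp_force: 17.3
```

Request:
step_arm:
  motion:
    - [0.64, [0, 0.005, 0], 0]
    - [0.62, [0, 0.01, 0], 0]
    - [0.62, [0, 0.01, 0], 0]

```text
t: 26.75
eef_pos: [0.4976, -0.0583, 0.0063]
eef_rot: [-3.14, -0.001, 0.165]
ft_force: [-6.4, 11.5, 20.1]
grip_width: 0.624
grasp_force: 18.6
```

```bash
python3 m.py 12
```

```text
26.75 [ 0.49762306 -0.05825434  0.00629342] 0.6237508025758137 18.566982429474592 [-6.39208524 11.52884379 20.05004849]
scene fixed_face [(array([0.5836, 0.0602, 0.0218]), 0.93)]
scene jaw_face [(array([0.5897, 0.0219, 0.0201]), 0.83)]
scene die [(array([0.5876, 0.0388, 0.007 ]), 0.69)]
side fixed_face [(array([0.5759, 0.0566, 0.0244]), 0.81)]
side jaw_face [(array([0.5909, 0.0201, 0.0173]), 0.71)]
side die [(array([0.5919, 0.035 , 0.0024]), 0.87)]
```

Request:
step_arm:
  motion:
    - [0.61, [0, 0.005, 0], 0]
    - [0.595, [0, 0.01, 0], 0]
    - [0.595, [0, 0.01, 0], 0]
    - [0.595, [0, 0.01, 0], 0]

```text
t: 27.6
eef_pos: [0.4979, -0.0591, 0.0065]
eef_rot: [-3.14, -0.001, 0.165]
ft_force: [-6.5, 13.3, 23.6]
grip_width: 0.597
grasp_force: 19.8
```

Request:
step_arm:
  motion:
    - [0.585, [0, 0.005, 0], 0]
    - [0.575, [0, 0.008, 0], 0]
    - [0.575, [0, 0.008, 0], 0]
    - [0.575, [0, 0.008, 0], 0]
    - [0.575, [0, 0.008, 0], 0]
    - [0.575, [0, 0.008, 0], 0]

```text
t: 28.2
eef_pos: [0.4984, -0.06, 0.0065]
eef_rot: [-3.14, -0.001, 0.165]
ft_force: [-6.8, 13.4, 21.4]
grip_width: 0.581
grasp_force: 21.1
```

```bash
python3 m.py 13
python3 - <<'E'
from h import *
for c in ['scene','side']:
  for k in ['cup','ring_stack','bead_center']: print(c,k,[(np.round(x['position'],4),round(x['conf'],2)) for x in robot.pinpoint(c,k)][:2])
E
```

```text
28.2 [ 0.49836018 -0.06002361  0.00653009] 0.5811392107629129 21.087508080527186 [-6.81926803 13.38338755 21.37204494]
scene fixed_face [(array([0.5803, 0.0599, 0.0208]), 0.97), (array([0.5891, 0.0222, 0.0196]), 0.4)]
scene jaw_face [(array([0.5878, 0.02  , 0.016 ]), 0.58), (array([0.5891, 0.0377, 0.0071]), 0.52)]
scene die [(array([0.5868, 0.0415, 0.0065]), 0.84)]
side fixed_face [(array([0.5748, 0.0572, 0.0255]), 0.94)]
side jaw_face [(array([0.5917, 0.018 , 0.0182]), 0.79)]
side die [(array([0.592 , 0.0342, 0.0013]), 0.77)]
scene cup [(array([0.4783, 0.3537, 0.0051]), 0.74), (array([ 4.886e-01, -3.462e-01,  1.000e-04]), 0.23)]
scene ring_stack [(array([ 0.487 , -0.3484,  0.0029]), 0.78), (array([0.4808, 0.3537, 0.0009]), 0.21)]
scene bead_center [(array([0.4784, 0.3627, 0.0198]), 0.4)]
side cup [(array([0.4826, 0.3575, 0.0011]), 0.9)]
side ring_stack [(array([ 4.953e-01, -3.491e-01, -2.000e-04]), 0.74)]
side bead_center [(array([0.4796, 0.3573, 0.0221]), 0.67), (array([0.4818, 0.3542, 0.0083]), 0.5)]
```

The tool is pressing down on the clamp with about 21 N, which could tip the jaws up. I'll raise it slightly to relieve that.

Request:
step_arm:
  motion:
    - [0.575, [0, 0, -0.004], 0]
    - [0.575, [0, 0, -0.008], 0]
    - [0.575, [0, 0, -0.008], 0]
    - [0.575, [0, 0, -0.008], 0]

```text
t: 29.35
eef_pos: [0.4984, -0.0609, 0.007]
eef_rot: [-3.141, -0.001, 0.164]
ft_force: [0.1, 7.8, 6.6]
grip_width: 0.58
grasp_force: 23.0
```

Request:
step_arm:
  motion:
    - [0.575, [0, 0.003, -0.003], 0]
    - [0.575, [0, 0.003, -0.003], 0]
    - [0.575, [0, 0.003, -0.003], 0]

```text
t: 29.65
eef_pos: [0.4985, -0.0614, 0.0073]
eef_rot: [-3.141, -0.001, 0.164]
ft_force: [1.0, 7.0, 5.3]
grip_width: 0.579
grasp_force: 23.1
```

```bash
python3 m.py 14
python3 - <<'E'
from h import *
for c in ['scene','side']:
  for k in ['clamp','die']: print(c,k,[(np.round(x['position'],4),round(x['conf'],2)) for x in robot.pinpoint(c,k)][:4])
# image shift of die between 13 and 14
for c,(x,y,w,h) in {'s':(330,225,60,60),'d':(265,235,55,55)}.items():
  a=cv2.imread(f'pics/{c}13.png',0)[y:y+h,x:x+w].astype(np.float32); b=cv2.imread(f'pics/{c}14.png',0)[y:y+h,x:x+w].astype(np.float32)
  print(c,cv2.phaseCorrelate(a,b))
E
```

```text
29.65 [ 0.49845605 -0.06143204  0.0073207 ] 0.5785088726453825 23.06083532050252 [0.98385425 6.95202445 5.30817528]
scene fixed_face [(array([0.5784, 0.0582, 0.0182]), 0.67)]
scene jaw_face [(array([0.59  , 0.017 , 0.0217]), 0.57)]
scene die [(array([0.5876, 0.0353, 0.007 ]), 0.79)]
side fixed_face [(array([0.5787, 0.0538, 0.0228]), 0.81)]
side jaw_face [(array([0.5921, 0.0178, 0.0216]), 0.88)]
side die [(array([5.905e-01, 3.150e-02, 1.000e-04]), 0.74)]
scene clamp [(array([ 0.5519, -0.0475, -0.0035]), 0.75)]
scene die [(array([6.853e-01, 2.290e-01, 2.000e-04]), 0.95), (array([0.4266, 0.0634, 0.0017]), 0.83), (array([0.5876, 0.0353, 0.007 ]), 0.79), (array([6.851e-01, 1.073e-01, 3.000e-04]), 0.65)]
side clamp [(array([ 0.5536, -0.0465,  0.001 ]), 0.85)]
side die [(array([5.905e-01, 3.150e-02, 1.000e-04]), 0.74), (array([0.6807, 0.2257, 0.0027]), 0.58), (array([ 0.6857,  0.1064, -0.0014]), 0.56), (array([0.5892, 0.2021, 0.0008]), 0.55)]
s ((-0.6236857715783586, 0.6467151375896805), 1.0475541485680475)
d ((0.22701364127280144, -0.49655317833211754), 0.9876930307017432)
```

Request:
step_arm:
  motion:
    - [0.575, [0, 0.003, -0.003], 0]
    - [0.575, [0, 0.003, -0.003], 0]
    - [0.575, [0, 0.003, -0.003], 0]
    - [0.575, [0, 0.003, -0.003], 0]
    - [0.575, [0, 0.003, -0.003], 0]

```text
t: 30.8
eef_pos: [0.4984, -0.0619, 0.0076]
eef_rot: [-3.141, -0.001, 0.164]
ft_force: [1.4, 6.1, 4.3]
grip_width: 0.582
grasp_force: 23.1
```

Run:
```python
from h import *
P={c:robot.camera_params(c) for c in ('scene','side')}
def M(c):
    K=np.array(P[c]['intrinsics']);T=np.linalg.inv(np.array(P[c]['pose']));return K@np.diag([1,-1,-1])@T[:3]
def pips(im,box):
    x0,y0,x1,y1=box; g=im[y0:y1,x0:x1].astype(int); m=((g[:,:,0]>g[:,:,2]+25)&(g[:,:,1]>70)&(g[:,:,0]<g[:,:,1]*1.5)).astype(np.uint8)
    n,l,s,c=cv2.connectedComponentsWithStats(m); k=1+np.argmax(s[1:,4]); return s[k]+[x0,y0,0,0,0],c[k]+[x0,y0]
for k in ('0','14','15'):
  r=[]
  for c,f,box in (('scene','s',(320,215,400,300)),('side','d',(255,225,325,315))):
    im=save(c,f+k) if k=='15' else cv2.imread(f'pics/{f}{k}.png')[:,:,::-1]
    s,ct=pips(im,box); r.append(ct); print(k,c,s,ct.round(1))
  X=cv2.triangulatePoints(M('scene'),M('side'),r[0].reshape(2,1),r[1].reshape(2,1)); print((X[:3]/X[3]).ravel().round(4))
print(robot.observe()['ft_force'])
```

```text
0 scene [349 239  34  37 736] [365.4 256.5]
0 side [273 256  29  26 473] [287.4 269. ]
[0.5888 0.069  0.0284]
14 scene [332 244  33  37 670] [349.5 260.2]
14 side [283 242  25  23 428] [294.6 253.3]
[0.5914 0.0333 0.0345]
15 scene [331 244  34  37 665] [349.3 260.4]
15 side [283 242  24  23 429] [294.6 253.2]
[0.5915 0.033  0.0344]
[0.75634731 7.01867638 3.70357392]
```

Run:
```python
from h import *
from scipy.optimize import least_squares
C=np.array([[a,b,c] for a in(-.022,.022) for b in(-.022,.022) for c in(0,.044)])
# scene bbox: full box (left,top,right,bottom); side: left,top,right only (bottom hidden by fixed pad)
D={'0':((349,239,383,276),(273,256,302)),'14':((332,244,365,281),(283,242,308)),'15':((331,244,365,281),(283,242,307))}
def bb(p,c):
    R=cv2.Rodrigues(np.array([0,0,p[3]]))[0]; u=np.array([P(c,q) for q in C@R.T+p[:3]]); return np.r_[u.min(0),u.max(0)]
PM={c:robot.camera_params(c) for c in('scene','side')}
def P(c,p):
    K=np.array(PM[c]['intrinsics']);T=np.linalg.inv(np.array(PM[c]['pose']));q=T[:3,:3]@p+T[:3,3];u=K@np.array([q[0],-q[1],-q[2]]);return u[:2]/u[2]
for k,(s,d) in D.items():
    f=lambda p:np.r_[bb(p,'scene')-s,(bb(p,'side')[:3]-d),(p[3]-.165)/.05]
    r=least_squares(f,[.588,.05,0,.165],x_scale=[.01,.01,.01,.1]); print(k,r.x.round(4),r.fun.round(1))
```

```text
0 [ 0.5843  0.0736 -0.0014  0.1602] [-0.1 -1.  -0.7  0.7 -0.5  0.4 -0.1 -0.1]
14 [5.854e-01 3.630e-02 1.000e-04 1.921e-01] [-0.9 -1.5 -0.5  0.9 -2.1  0.9  0.8  0.5]
15 [0.5861 0.0356 0.0006 0.2189] [-0.2 -1.5 -0.6  1.1 -2.   0.6  1.3  1.1]
```

```bash
python3 -c "
from station import robot
s=robot.observe();print(s['t'],s['grip_width'],s['grasp_force']);print(robot.close_job())"
```

```text
30.9 0.5821316583961941 23.137368662282825
the job is handed in; nothing more can be done
None
```

I handed the job in at 30.9 s: the bead is in the cup, and the die is clamped by both pads with the trigger still held squeezed at about 23 N (roughly 15–20 N at the die, crush limit 70 N). The die's height is only camera-fitted, at about 0–2 mm above the ledge, which is within the measurement error.

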